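# Seat a round bar against the end stop of a V-groove length block

### The job

Take the longer of the two round steel bars out of the bar rest, lay it in the V-groove of the length block, and slide it along the groove, under the sprung clip, until its end is fully home on the face of the end stop (feeler pin pushed in). Press it gently onto the stop with about 10 N for a second (never more than 20 N on the stop, or its setting is spoiled), then let go and leave the bar lying in the groove with its end touching the stop, without moving the shorter bar, the slotted weight, the spirit level or the timer.

Things in the scene. Friction and masses are not known exactly. Their poses are not given: they have to be found in the camera images.
- long_bar_mid (a point): (All sizes in mm.) Centre of the bar to handle: round steel bar, diameter 26, length 160, about 0.25 kg, the longer of two; ends alike, with 4 mm chamfers (end face diameter 21). x axis along the bar, either way round; it may be rolled. At the start it lies level in the rest, its axis 37 above the worktop.
- long_bar: The same longer bar, origin at its centre, x along the bar.
- bar_rest: (mm) Fixed grey bar rest, base 120 x 116 x 8, origin under its centre, x along the bars. Two places, 40 to either side of the middle (which bar is in which differs); each has notched supports, 32 wide and 31 high, at 40 to 50 from the middle along x. Between the supports there is free room beside a bar down to the base plate.
- short_bar_mid (a point): Centre of the shorter bar (diameter 26, length 110), a bystander lying parallel to the longer one in the other place of the rest, 80 to its side.
- groove_mid (a point): Point at mid-length of the V-groove, 53 mm above the worktop, on the line where a seated bar's axis lies; x along the groove towards the stop, z up. Fixed length block: grey base 270 x 72 x 18 with a slick steel V rail 260 long, 22 wide (narrower than the bar: fingers may reach down beside both), 45 high, 90 degree groove open above.
- clip_pad (a point): Under the sprung clip, 85 mm from groove_mid towards the stop, at the top of a seated bar. A round cross pad (radius 6) hangs 1.5 lower on a spring (3 to 4 N); the bar's chamfer lifts it, so lay the bar with its end short of it and slide in. Drag of 1 to 9 N there is not yet the stop. Crossbar with screws up to 92 above the worktop, 14 along the groove, 67 across, on posts.
- end_stop: (mm) Fixed end stop: dark steel block 44 wide, 69 high, clamped over the rail's far end; origin at worktop level, 125 from groove_mid, x along the groove away from the bar. A set screw with a flat round head (diameter 20, on the bar's axis) sticks out towards the bar: its face is 0 to 26 before the origin, set differently each time, not reported. A bar on it has its centre 80 before the face.
- stop_pin (a joint): Brass feeler pin (diameter 8) in the screw's face: 0 = standing 3 mm proud (untouched), 0.003 m = pushed in flush, the bar's end then being on the face. Its spring is too weak to feel (under 0.5 N); the face behind it is rigid, and the force on it climbs within a millimetre.
- drop_tower: Fixed testing tower standing between the rest and the length block: base 250 along x, 170 along y, columns 777 high; origin under its centre. Carry the bar past in front of it (robot side), hand drawn back to about 0.45 m from the robot's axis so that the wrist clears the columns.
- slot_weight: Turned grey slotted weight, diameter 48, 40 high, origin under its centre; bystander.
- level: Small spirit level, 18 x 100 x 24, long along y, origin under its centre; bystander.
- bench_timer: White bench timer, 62 x 62 x 19, origin under its centre; bystander.

How it is judged (in metres and radians):
On the way, in this order (a step that is already met when the one before it is completed fails the run):
1. the longer bar lies in the V-groove, its front end still clear of the stop (y of long_bar_mid in the frame of groove_mid between -0.002 and 0.002 m and z of long_bar_mid in the frame of groove_mid between -0.002 and 0.002 m and angle between the x axis of long_bar_mid and the x axis of groove_mid, either way round below 0.04 rad and x of long_bar_mid in the frame of groove_mid below 0.01 m), for 0.2 s.
2. the bar, lying in the groove, is pressed on the end stop with 5 to 20 N (y of long_bar_mid in the frame of groove_mid between -0.002 and 0.002 m and z of long_bar_mid in the frame of groove_mid between -0.002 and 0.002 m and angle between the x axis of long_bar_mid and the x axis of groove_mid, either way round below 0.04 rad and contact force between long_bar and end_stop between 5 and 20 N), for 0.5 s.
At the end, for the whole second after the job is handed in: The longer bar lies at rest in the groove, on its axis to 2 mm sideways and in height and parallel to 0.04 rad, its front part under the clip, its end within 1.5 mm of the stop's face (feeler pin pushed in by 1.5 mm or more), released (y of long_bar_mid in the frame of groove_mid between -0.002 and 0.002 m and z of long_bar_mid in the frame of groove_mid between -0.002 and 0.002 m and angle between the x axis of long_bar_mid and the x axis of groove_mid, either way round below 0.04 rad and x of long_bar_mid in the frame of groove_mid above 0.016 m and value of joint stop_pin above 0.0015 m and linear speed of long_bar below 0.01 m/s); the robot touches nothing.
It fails at once if the bar is pushed on the end stop with more than 20 N (contact force between long_bar and end_stop above 20 N).
It fails at once if slot_weight is moved more than 20 mm (distance of slot_weight from where it was at the start of the episode above 0.02 m).
It fails at once if level is moved more than 20 mm (distance of level from where it was at the start of the episode above 0.02 m).
It fails at once if bench_timer is moved more than 20 mm (distance of bench_timer from where it was at the start of the episode above 0.02 m).
It fails at once if short_bar_mid is moved more than 15 mm (distance of short_bar_mid from where it was at the start of the episode above 0.015 m).
It also fails if it takes over 61 s, if anything falls off the work surface, if the arm or the gripper's body presses on something with over 40 N, if the wrist force passes 120 N, or if a joint passes its speed limit or range.

### The arm

A 6-joint arm with a two-finger parallel gripper is mounted at the origin on a cart in front of the work surface, level with it; the furniture and walls round the work are solid. World frame = base frame: x ahead of the robot, y to its left, z up, the work surface at z = 0. Lengths are in mm, angles in rad, forces in N, time in s.
With the tool pointing down it reaches from about 350 to 800 mm from the base axis. Payload 7.3 kg.
Tool frame: the origin (TCP) lies at the very end of the fingers, on their centre line; the grasp point (between the pads) lies 19 mm behind it; y points along the fingers, x is the direction in which the jaws open and shut, and the axes are right-handed (so a half turn about y gives the same grasp; the last joint's range is limited). The gripper opens to 85 mm and grips with 20 to 120 N. Pads are 22 mm wide; open, the fingers measure 114 mm over their backs; the gripper's body (76 mm by 85 mm) begins 54 mm behind the grasp point. The pads swing forward as they close: fully open they stand 13 mm farther back than shut.
Start: joints at [1.121, 0.342, 1.524, -0, 1.275, -0.146], TCP at [157.038, 500.983, 231.322] pointing down, gripper open.
Joint ranges: [-2.53, 2.53], [-0.77, 2.02], [0.04, 2.7], [-1, 4.14], [0.28, 2.66], [-3.11, 3.11]. Speed limits (rad/s): [2.57, 2.57, 3.14, 3.14, 3.14, 3.14].

### API

Orientations are given as a 3x3 rotation matrix whose columns are the frame's x, y, z axes.
In Python, from station import arm gives the robot as it stands. Calls block until the motion is done:
- arm.movep(position, orientation): joint-space move of the TCP to a pose.
- arm.line_to(position, speed=150, rot=None): straight line of the TCP; rot=None keeps the orientation; speed is the mean speed in mm/s.
- arm.move_j(angles): joint-space move.
- arm.grip(opening, f_grip=None): opening from 0.0 (shut) to 1.0 (fully open); f_grip is the grip in N (None keeps the last); returns when the fingers have stopped.
- arm.hold(seconds).
- arm.ik(position, orientation): joint angles nearest the present ones, or None.
- arm.read_camera(name): name is "scene" or "top" or "wrist"; returns a dict with "frame" (384x512x3 uint8, blue, green, red), "fx", "fy", "cx", "cy" (pixels), "R" (3x3) and "t" (3): a world point X has camera coordinates R X + t. Camera axes: x right, y down, z forward; pixel columns grow to the right and rows downward; lengths in mm; the calibration is good to about 2 mm. A picture is of the moment at which its call begins. There is no depth.
A pose or a line that the arm cannot do raises arm.PlanningError and nothing moves.
- arm.sign_off(): hands the job in, once; it reports no verdict.
Readings, each from a call of its own:
- arm.get_time(): time.
- arm.get_qpos(): joint angles.
- arm.get_joint_velocities(): joint speeds.
- arm.get_tau(): joint torques, N m.
- arm.get_tool_pos(): TCP position.
- arm.get_tcp_rot(): TCP orientation.
- arm.get_wrist_force(): force on the tool from outside, world axes, zero at the start.
- arm.get_ft_torque(): the same for the moment, N m.
- arm.get_opening(): opening from 0.0 (shut) to 1.0 (fully open).
Only numpy, scipy, OpenCV 4.12 (cv2) and the standard library are available. Lean on these libraries where they do the work, as an engineer would, in place of code of your own. Each camera call takes 0.05 s, during which the arm holds its last target.

## Working session

There is one attempt and no reset: what is moved stays moved. The work goes in short steps, each a Python script; the robot and the scene stay as the last script left them, time stands still between calls to the robot, and variables do not carry over. Pictures are saved under pics/ and viewed, and the job is handed in when it is done.

```bash
ls; mkdir -p pics; python3 - <<'E'
from station import arm
import cv2
for n in ("scene","top","wrist"):
    c=arm.read_camera(n); cv2.imwrite(f"pics/{n}0.png",c["frame"]); print(n,c["fx"],c["fy"],c["cx"],c["cy"],c["R"],c["t"])
print(arm.get_time(),arm.get_tcp_rot(),arm.get_opening(),arm.get_wrist_force())
E
```

```text
pics
scene 475.25189858546776 475.25189858546776 259.3570953616224 190.1499811785874 [[ 0.81754263 -0.57560341  0.01745729]
 [-0.36137871 -0.53640536 -0.76267603]
 [ 0.44836311  0.61721148 -0.64654506]] [-492.51528856  197.71106427 1310.01301073]
top 368.634491485564 368.634491485564 251.84665555401054 192.85232034573644 [[ 0.01480987 -0.99987504  0.00552884]
 [-0.98542942 -0.01553246 -0.16937415]
 [ 0.16943886 -0.00293987 -0.98553632]] [-118.97979244  528.55313453 1154.05184838]
wrist 268.56322701143216 268.56322701143216 255.44272596599214 187.17152992558414 [[ 0.29933694  0.95414576 -0.00180715]
 [ 0.91180744 -0.28549549  0.29512628]
 [ 0.28107755 -0.08998997 -0.95545655]] [-524.1415092   -38.18896359  378.26091336]
0.15 [[ 2.99134734e-01 -5.32983338e-04 -9.54210735e-01]
 [ 9.54210164e-01 -1.06166922e-03  2.99135148e-01]
 [-1.17249022e-03 -9.99999294e-01  1.90995978e-04]] 1.0056237099162968 [-0.39713096 -0.38432724  0.06015341]
```

View pics/scene0.png

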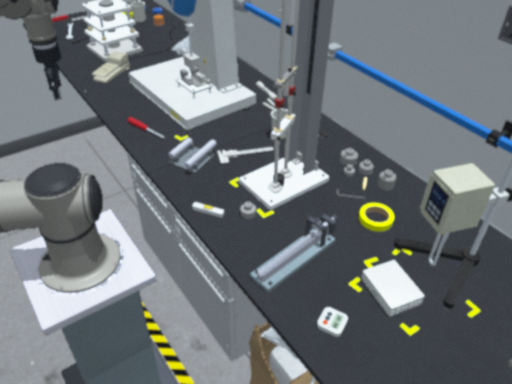

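View pics/top0.png

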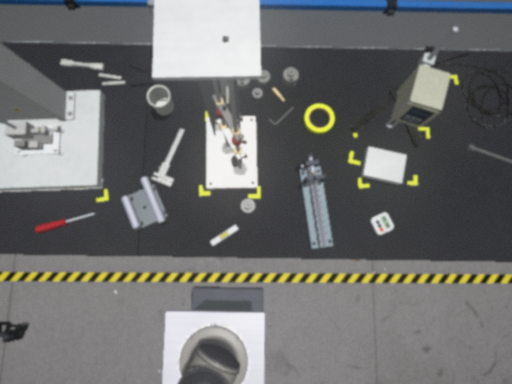

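View pics/wrist0.png

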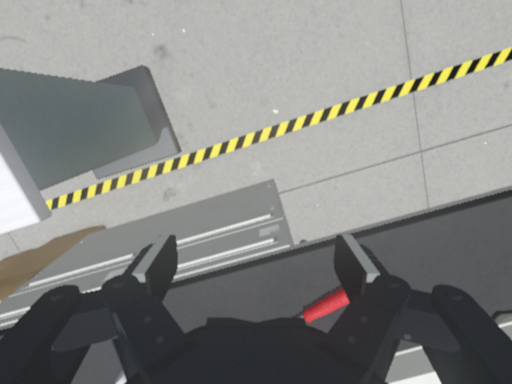

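The scene view shows the rest at about (193,155) and the block at about (295,248). In the top view the rest is at (145,203), the block runs from (321,245) to (312,165) with the stop at the far end, the weight is at (248,205), the level at (224,235) and the timer at (382,223). I'll zoom in and get coarse positions.

```bash
cat > h.py <<'E'
import numpy as np, cv2
from station import arm
def ray(c,u,v):
    d=np.array([(u-c["cx"])/c["fx"],(v-c["cy"])/c["fy"],1.0]); R=np.array(c["R"]);t=np.array(c["t"])
    return -R.T@t, R.T@d
def onplane(c,u,v,z):
    o,d=ray(c,u,v); return o+d*(z-o[2])/d[2]
def proj(c,X):
    p=np.array(c["R"])@np.array(X)+np.array(c["t"]); return p[0]/p[2]*c["fx"]+c["cx"],p[1]/p[2]*c["fy"]+c["cy"]
def down(a):
    # jaw-opening axis (tool x) at angle a in world xy, tool y down
    x=np.array([np.cos(a),np.sin(a),0]);y=np.array([0,0,-1.]);return np.column_stack([x,y,np.cross(x,y)])
def shot(n,fn):
    c=arm.read_camera(n);cv2.imwrite("pics/"+fn+".png",c["frame"]);np.save("pics/"+fn+".npy",c,allow_pickle=True);return c
def load(fn): return np.load("pics/"+fn+".npy",allow_pickle=True).item()
E
python3 - <<'E'
from h import *
c=shot("top","top1")
f=c["frame"]
a=cv2.resize(f[165:245,110:190],None,fx=5,fy=5,interpolation=cv2.INTER_CUBIC)
b=cv2.resize(f[145:255,285:345],None,fx=5,fy=5,interpolation=cv2.INTER_CUBIC)
o=np.zeros((550,710,3),np.uint8);o[:400,:400]=a;o[:550,405:705]=b
cv2.imwrite("pics/zoom1.png",o)
for n,u,v,z in [("rest",145,203,37),("blocknear",321,247,18),("blockfar",309,165,18),("weight",248,205,40),("level",224,235,24),("timer",382,223,19),("twr",207,187,10),("twr",256,187,10),("twr",207,115,10)]:
    print(n,onplane(c,u,v,z).round())
E
```

```text
rest [493. 236.  37.]
blocknear [ 360. -338.   18.]
blockfar [ 633. -302.   18.]
weight [491. -99.  40.]
level [394. -23.  24.]
timer [ 441. -540.   19.]
twr [554.  40.  10.]
twr [ 557. -125.   10.]
twr [808.  49.  10.]
```

View pics/zoom1.png

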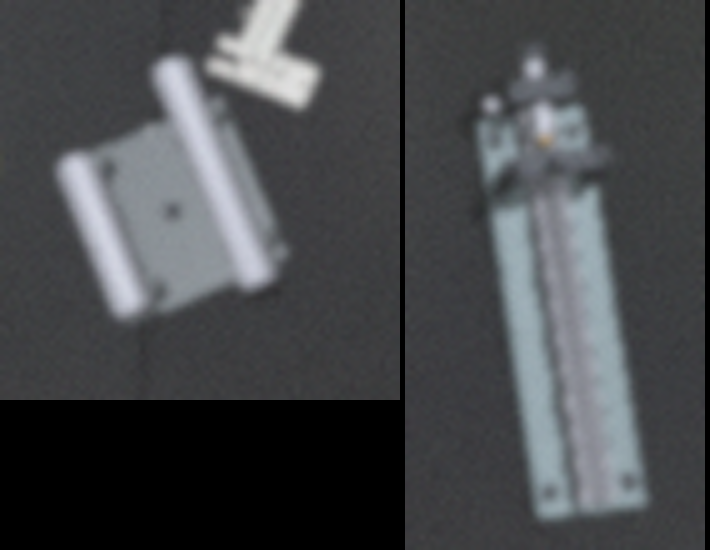

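```bash
python3 - <<'E'
from h import *
c=np.load("pics/top1.npy",allow_pickle=True).item()
w=arm.read_camera("wrist")
T=arm.get_tcp_rot();p=arm.get_tool_pos()
C=-np.array(w["R"]).T@w["t"]
print("cam in tool",(T.T@(C-p)).round(1)," fwd in tool",(T.T@np.array(w["R"])[2]).round(3)," right", (T.T@np.array(w["R"])[0]).round(3))
for u,v in [(144.6,177.6),(161,221.6)]: print(onplane(c,u,v,37).round(1))
g=np.deg2rad(7.5)
for xy in [(430,-330),(450,240)]:
  for a in (g+np.pi/2,g-np.pi/2,np.deg2rad(66)):
    q=arm.ik([*xy,330],down(a)); print(xy,np.rad2deg(a),q)
E
```

```text
cam in tool [  -0.  -140.9   75. ]  fwd in tool [-0.001  0.955 -0.295]  right [ 1.     0.001 -0.   ]
[577.2 243.2  37. ]
[432.9 181.   37. ]
(430, -330) 97.5 [-7.95992477e-01  3.19350345e-01  1.28711183e+00 -4.44089210e-16
  1.53513048e+00 -2.49768850e+00]
(430, -330) -82.5 [-7.95992477e-01  3.19350345e-01  1.28711183e+00 -4.44089210e-16
  1.53513048e+00  6.43904155e-01]
(430, -330) 66.0 [-7.95992477e-01  3.19350345e-01  1.28711183e+00 -4.44089210e-16
  1.53513048e+00 -1.94790978e+00]
(450, 240) 97.5 [ 3.39587373e-01  2.55856138e-01  1.37478865e+00 -4.44089210e-16
  1.51094786e+00 -1.36210865e+00]
(450, 240) -82.5 [ 3.39587373e-01  2.55856138e-01  1.37478865e+00 -4.44089210e-16
  1.51094786e+00  1.77948401e+00]
(450, 240) 66.0 [ 3.39587373e-01  2.55856138e-01  1.37478865e+00 -4.44089210e-16
  1.51094786e+00 -8.12329934e-01]
```

```bash
python3 - <<'E'
from h import *
g=np.deg2rad(7.5)
t0=arm.get_time()
arm.movep([410,60,260],down(g+np.pi/2)); print(arm.get_time()-t0)
arm.movep([430,-329,220],down(g+np.pi/2)); print(arm.get_time()-t0)
c=shot("wrist","w_block"); print(arm.get_time(),arm.get_tool_pos())
cv2.imwrite("pics/w_block_z.png",cv2.resize(c["frame"][20:384,100:412],None,fx=1.6,fy=1.6,interpolation=cv2.INTER_CUBIC))
E
```

```text
1.85
3.3083
3.6083 [ 430.59631241 -327.82195497  220.3248736 ]
```

View pics/w_block_z.png

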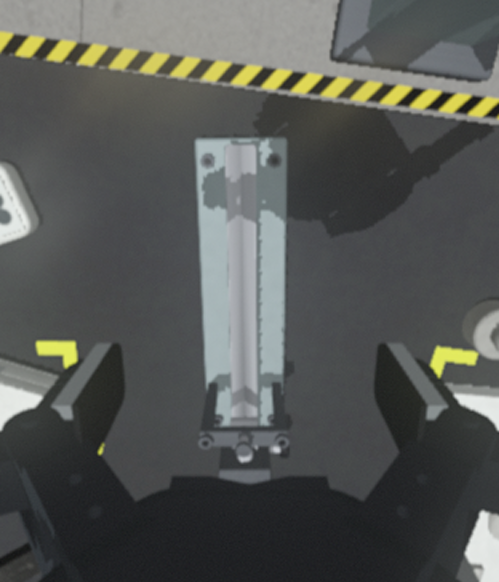

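The wrist view shows the block with its rear end at the top (zoom y≈138, x 195–288) and the clip crossbar at about (245,438). The fingers hide nothing that I need. Next I'll measure the edges of the base and of the rail.

```bash
python3 - <<'E'
from h import *
c=load("w_block");f=c["frame"]
z=cv2.resize(f[95:290,210:295],None,fx=3,fy=3,interpolation=cv2.INTER_CUBIC);cv2.imwrite("pics/wbz.png",z)
hsv=cv2.cvtColor(f,cv2.COLOR_BGR2HSV)
for r in (115,150,170,200,230): print(r,[tuple(int(k) for k in f[r,x]) for x in range(216,290,4)])
print("col230",[tuple(int(k) for k in f[y,230]) for y in range(98,116)])
E
```

```text
115 [(82, 81, 79), (83, 82, 80), (188, 187, 172), (173, 170, 158), (175, 173, 160), (189, 187, 173), (175, 173, 162), (174, 170, 167), (163, 160, 157), (176, 171, 168), (183, 178, 175), (140, 137, 130), (180, 178, 164), (170, 169, 155), (111, 110, 102), (123, 122, 112), (65, 67, 65), (60, 62, 61), (59, 61, 60)]
150 [(81, 81, 77), (84, 83, 79), (164, 161, 148), (187, 185, 170), (151, 148, 136), (186, 184, 169), (151, 150, 137), (141, 137, 133), (136, 132, 129), (125, 122, 118), (129, 126, 122), (126, 123, 116), (127, 126, 115), (128, 127, 115), (121, 119, 109), (121, 120, 110), (60, 61, 54), (59, 58, 55), (60, 60, 56)]
170 [(83, 83, 79), (84, 81, 78), (116, 115, 105), (187, 184, 170), (185, 183, 169), (185, 183, 169), (185, 183, 169), (179, 175, 171), (167, 163, 160), (170, 166, 162), (180, 176, 172), (143, 140, 133), (178, 177, 162), (184, 182, 167), (184, 182, 167), (182, 180, 165), (81, 77, 74), (83, 81, 78), (82, 79, 76)]
200 [(82, 81, 78), (83, 79, 77), (82, 79, 77), (185, 184, 169), (185, 182, 168), (184, 182, 168), (184, 182, 168), (182, 178, 174), (169, 164, 161), (163, 158, 155), (181, 176, 172), (137, 136, 129), (177, 175, 161), (182, 180, 165), (180, 178, 164), (176, 173, 159), (85, 82, 80), (86, 83, 79), (85, 81, 79)]
230 [(81, 78, 76), (81, 80, 78), (81, 78, 76), (176, 174, 160), (185, 182, 167), (184, 182, 167), (184, 181, 167), (178, 174, 170), (168, 163, 160), (152, 149, 145), (178, 173, 169), (151, 148, 141), (182, 181, 166), (181, 178, 164), (181, 179, 165), (167, 165, 151), (81, 80, 79), (84, 81, 78), (83, 80, 78)]
col230 [(82, 82, 81), (82, 83, 81), (81, 81, 80), (83, 84, 81), (82, 83, 81), (82, 83, 81), (79, 80, 77), (83, 83, 79), (119, 118, 109), (158, 156, 144), (180, 179, 165), (189, 187, 173), (189, 187, 174), (189, 186, 173), (189, 187, 173), (190, 187, 174), (186, 184, 170), (168, 167, 153)]
```

View pics/wbz.png

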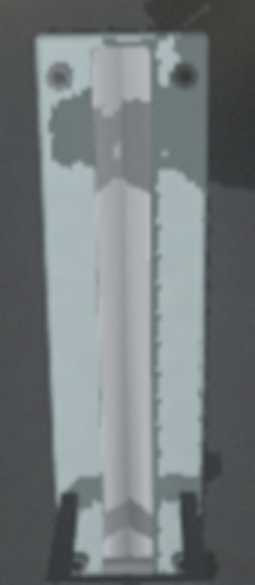

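```bash
cat > blk.py <<'E'
from h import *
def measure(c):
    f=cv2.GaussianBlur(c["frame"],(1,5),0).astype(float)
    g=f.mean(2); d=f[:,:,0]-f[:,:,2]
    L=[];Rr=[];RL=[];RR=[]
    def cross(a,xs,th,rev=False):
        it=xs[::-1] if rev else xs
        s=-1 if rev else 1
        for x in it:
            if a[x]<th<=a[x+s]: return x+s*(th-a[x])/(a[x+s]-a[x])
    xs=np.arange(205,305)
    for r in range(165,245):
        l=cross(g[r],xs,130); q=cross(g[r],xs,130,True)
        if l: L.append(onplane(c,l+.0,r,18))
        if q: Rr.append(onplane(c,q,r,18))
        # rail: low d inside
        m=(l+q)/2
        inn=[x for x in range(int(l)+4,int(q)-3) if d[r,x]<11]
        if inn:
            RL.append(onplane(c,min(inn)-.5,r,45)); 
    T=[]
    for x in range(226,240):
        for y in range(95,120):
            if g[y,x]<135<=g[y+1,x]: T.append(onplane(c,x,y+(135-g[y,x])/(g[y+1,x]-g[y,x]),18));break
    return map(np.array,(L,Rr,RL,T))
def fit(P):
    k=np.ones(len(P),bool)
    for _ in range(4):
        p=np.polyfit(P[k,0],P[k,1],1); e=P[:,1]-np.polyval(p,P[:,0]); k=np.abs(e)<max(.6,2*e[k].std())
    return p,e[k].std(),k.sum()
E
python3 - <<'E'
from blk import *
c=load("w_block")
L,R,RL,T=measure(c)
for P in (L,R,RL):
    p,s,n=fit(P); print("angle",np.rad2deg(np.arctan(p[0])),"y@490",np.polyval(p,490),s,n)
print(T.mean(0),np.rad2deg(np.arctan(np.polyfit(T[:,1],T[:,0],1)[0])))
# crossbar: pick
print(onplane(c,100+245/1.6,20+438/1.6,92))
E
```

```text
angle 8.032273267858947 y@490 -361.22520233989667 0.12254796355235563 80
angle 8.135152606669838 y@490 -290.3372225866124 0.20681942179724302 80
angle 8.020700164329494 y@490 -336.23455697122176 0.362222071491277 80
[ 362.70342636 -365.61133279   18.        ] -7.904428597108791
[ 571.25731422 -312.33107364   92.        ]
```

Base width is 70 mm (72 nominal), and the base and rail centrelines agree to within 1 mm. The axis is at 8.06° and groove_mid is near (491,-325), which is good enough. Now the rest.

```bash
python3 - <<'E'
from h import *
b=np.deg2rad(23.3)
t0=arm.get_time()
arm.movep([400,-20,250],down(b+np.pi/2)); 
arm.movep([450,188,190],down(b+np.pi/2)); arm.hold(.2);print(arm.get_time()-t0)
c=shot("wrist","w_rest"); print(arm.get_time(),arm.get_tool_pos())
cv2.imwrite("pics/w_rest_z.png",cv2.resize(c["frame"],None,fx=1.5,fy=1.5,interpolation=cv2.INTER_CUBIC))
E
```

```text
2.2834000000000003
5.9417 [450.42598545 186.88137136 190.53965792]
```

View pics/w_rest_z.png

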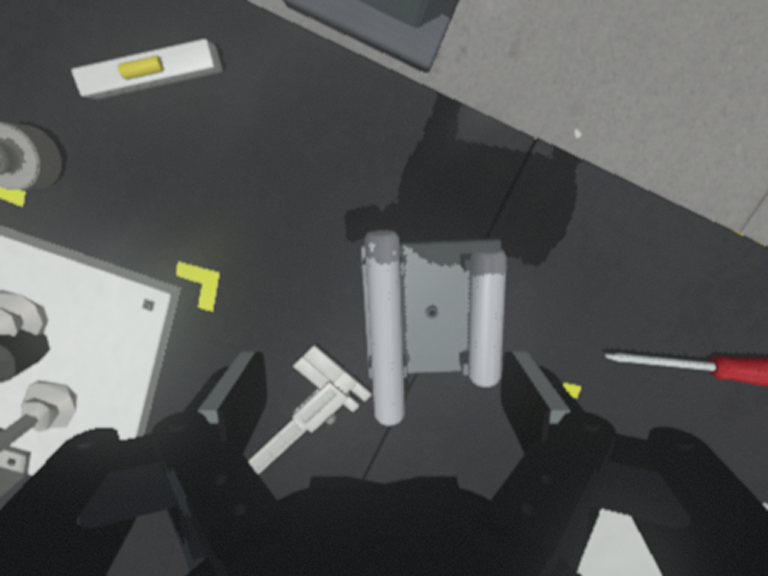

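The wrist view (1.5x) shows the long bar from about (382,232) to (390,424), the short bar from (488,252) to (486,385), the caliper head near (360,395), and the level and weight well clear.

```bash
python3 - <<'E'
from h import *
c=load("w_rest");f=c["frame"]
cv2.imwrite("pics/wrz.png",cv2.resize(f[148:290,230:345],None,fx=4,fy=4,interpolation=cv2.INTER_CUBIC))
for r in (175,190,205,220,235,250,262,272): print(r,[int(k) for k in f[r,238:276].mean(1)],);
print([int(f[190,x,0])-int(f[190,x,2]) for x in range(238,276)])
for x in (256,258): print([int(k) for k in f[148:165,x].mean(1)],[int(k) for k in f[272:290,x].mean(1)])
E
```

```text
175 [67, 68, 73, 83, 83, 98, 131, 145, 155, 167, 172, 176, 174, 159, 149, 135, 133, 141, 156, 157, 143, 141, 156, 166, 163, 157, 148, 132, 99, 99, 114, 101, 110, 142, 151, 152, 151, 151]
190 [69, 68, 67, 80, 117, 146, 141, 138, 148, 160, 168, 172, 179, 182, 184, 185, 188, 188, 189, 189, 189, 186, 181, 176, 172, 166, 156, 144, 125, 98, 100, 124, 137, 146, 149, 147, 148, 147]
205 [69, 70, 68, 70, 84, 123, 143, 135, 139, 152, 164, 169, 176, 179, 184, 185, 186, 189, 189, 188, 189, 188, 184, 177, 172, 168, 160, 150, 132, 103, 93, 99, 121, 142, 146, 146, 145, 146]
220 [71, 73, 72, 71, 72, 89, 126, 140, 134, 142, 156, 166, 172, 177, 182, 185, 186, 188, 189, 189, 187, 188, 186, 179, 174, 170, 164, 155, 143, 125, 99, 90, 99, 124, 139, 142, 141, 141]
235 [73, 73, 74, 74, 73, 74, 91, 127, 139, 137, 148, 159, 169, 174, 179, 183, 187, 187, 189, 189, 188, 186, 187, 182, 176, 171, 166, 159, 149, 130, 100, 88, 90, 101, 125, 139, 139, 138]
250 [72, 72, 73, 75, 76, 74, 74, 90, 123, 133, 137, 151, 163, 172, 177, 182, 186, 187, 188, 189, 189, 186, 187, 184, 178, 173, 168, 163, 154, 139, 128, 122, 116, 84, 63, 70, 72, 69]
262 [185, 198, 204, 204, 203, 202, 200, 192, 161, 115, 105, 144, 159, 168, 174, 179, 183, 188, 189, 190, 189, 187, 186, 184, 181, 175, 170, 165, 159, 145, 127, 88, 60, 57, 65, 72, 71, 72]
272 [111, 77, 72, 72, 74, 72, 72, 71, 72, 72, 74, 105, 146, 164, 174, 178, 181, 185, 188, 189, 189, 188, 185, 184, 181, 177, 171, 168, 162, 149, 130, 104, 77, 70, 69, 70, 69, 69]
[4, 5, 4, 5, 6, 7, 8, 8, 8, 9, 7, 8, 8, 8, 8, 8, 7, 9, 8, 9, 9, 8, 8, 8, 7, 7, 7, 7, 7, 6, 7, 6, 8, 8, 7, 8, 9, 9]
[47, 48, 45, 48, 52, 71, 88, 95, 104, 119, 126, 127, 128, 129, 130, 129, 129] [188, 189, 189, 188, 189, 189, 188, 189, 190, 185, 166, 116, 76, 70, 68, 67, 62, 55]
[46, 48, 45, 48, 52, 71, 88, 95, 106, 121, 128, 130, 132, 130, 132, 133, 132] [189, 188, 189, 189, 189, 188, 189, 189, 189, 187, 176, 142, 86, 58, 54, 55, 56, 61]
```

View pics/wrz.png

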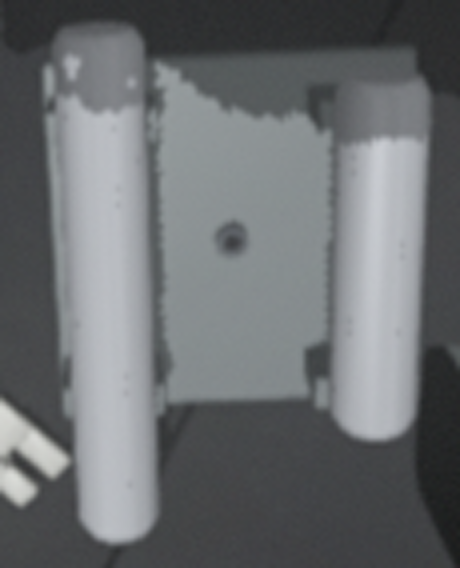

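```bash
python3 - <<'E'
from h import *
c=load("w_rest")
A=onplane(c,254.75,163,37);B=onplane(c,259.35,272,37)
d=(B-A)[:2];print(A,B,"ang",np.rad2deg(np.arctan2(d[1],d[0])))
u=d/np.linalg.norm(d)
far=onplane(c,259.7,283.2,47.5); near=onplane(c,254.6,153.8,26.5); 
sf=(far-A)[:2]@u; sn=(near-A)[:2]@u; print("len",sf-sn); m=A[:2]+u*(sf+sn)/2; print("mid",m)
# diameter check
print(np.linalg.norm(onplane(c,249.4,272,37)-onplane(c,269.3,272,37)))
# short bar
S1=onplane(c,230+382/4,148+100/4,37);S2=onplane(c,230+375/4,148+400/4,37);print("short",S1,S2)
n=np.array([-u[1],u[0]]);print("lateral",(S1[:2]-m)@n,(S2[:2]-m)@n,(onplane(c,230+232/4,148+238/4,8)[:2]-m)@n)
E
```

```text
[439.71621024 180.74210878  37.        ] [567.30906775 241.5752089   37.        ] ang 25.49064474956287
len 158.7433868335277
mid [503.70087275 211.24840401]
25.31856138738672
short [418.84567752 258.68527712  37.        ] [504.43656589 300.94471499  37.        ]
lateral 79.33775477718292 80.64825873061041 40.08961777735146
```

Checks hold: length 158.7 mm, diameter 25.3 mm, spacing to the short bar 80 mm, and the plate-centre hole at 40. Grasping 18 mm behind the bar's centre.

```bash
python3 - <<'E'
from h import *
b=np.deg2rad(25.5);u=np.array([np.cos(b),np.sin(b)]);R=down(b+np.pi/2)
m=np.array([503.7,211.2]);g=m-18*u
arm.grip(0.65,60)
arm.movep([*g,110],R); arm.line_to([*g,18],120)
print(arm.get_tool_pos(),arm.get_wrist_force(),arm.get_time())
arm.grip(0.0,60); arm.hold(.2)
print(arm.get_opening(),arm.get_tool_pos(),arm.get_wrist_force())
arm.line_to([*g,60],100); arm.hold(.2)
print(arm.get_opening(),arm.get_tool_pos(),arm.get_wrist_force(),arm.get_ft_torque(),arm.get_time())
c=shot("wrist","w_grasp");
E
```

```text
[488.10827657 203.60510587  18.99386554] [ 0.55304558 -0.59581073  0.9563323 ] 7.7167
0.28726556439520873 [487.93264963 203.51707202  18.87713604] [-0.65663985 -0.63715773  6.36692422]
0.28098188427249543 [486.91735137 203.29767184  59.17335844] [-0.78845965  0.24778738 -3.35564466] [0.01824454 0.03487563 0.04924873] 9.0667
```

View pics/w_grasp.png

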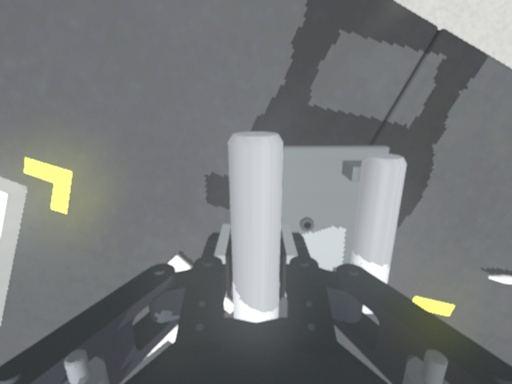

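The wrist view shows the bar gripped and upright in the image (centre column 256, aligned with the tool). The short bar at (385,215) is undisturbed. Carrying it across now.

```bash
python3 - <<'E'
from h import *
b=np.deg2rad(25.5);g=np.deg2rad(8.06)
u=np.array([np.cos(g),np.sin(g)]);mid=np.array([491.4,-325.3])
p=arm.get_tool_pos()
arm.line_to([p[0],p[1],150],200)
arm.movep([400,140,170],down(np.deg2rad(20)+np.pi/2))
arm.movep([410,-110,170],down(g+np.pi/2))
h=mid-42*u
arm.movep([*h,130],down(g+np.pi/2)); arm.hold(.3)
print(arm.get_tool_pos(),h,arm.get_wrist_force(),arm.get_opening(),arm.get_time())
c=shot("wrist","w_over")
s=shot("scene","s_over")
cv2.imwrite("pics/s_over_z.png",cv2.resize(s["frame"][170:310,220:380],None,fx=4,fy=4,interpolation=cv2.INTER_CUBIC))
E
```

```text
[ 450.19871258 -330.24355422  130.57586848] [ 449.81488507 -331.18882129] [ 0.80496398 -0.15387962 -3.13417112] 0.28434609094756275 12.425
```

View pics/w_over.png

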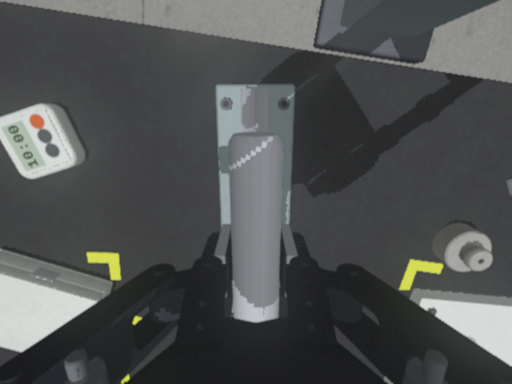

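View pics/s_over_z.png

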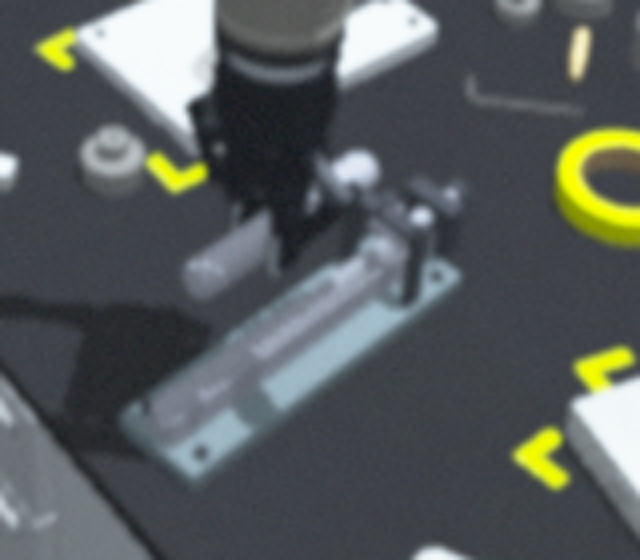

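The wrist view shows the base centre at column 256 and the bar at column 256, against a tool axis column of 255.4. That is aligned to within a millimetre. The scene view shows the bar above the groove, short of the clip. Lowering with force checks.

```bash
python3 - <<'E'
from h import *
g=np.deg2rad(8.06)
u=np.array([np.cos(g),np.sin(g)]);mid=np.array([491.4,-325.3]);h=mid-42*u
arm.line_to([*h,46],120);arm.hold(.2)
f0=arm.get_wrist_force();print(f0,arm.get_tool_pos())
z=40
arm.line_to([*h,40],40)
while z>30:
    f=arm.get_wrist_force(); print(z,(f-f0).round(1),arm.get_tool_pos().round(1))
    if f[2]-f0[2]>4: break
    z-=1; arm.line_to([*h,z],20); arm.hold(.05)
print(arm.get_time())
shot("wrist","w_lay")
E
```

```text
[-0.02345961  0.26004483 -2.98440988] [ 450.19177829 -331.55978731   46.82845115]
40 [-0.4  0.4 -0.5] [ 449.6 -331.    39.7]
39 [ 0.3  0.2 -0.2] [ 449.8 -331.2   39. ]
38 [-0.1 -0.3  0.7] [ 449.8 -331.2   38. ]
37 [ 0.7 -1.1 -0.5] [ 449.8 -331.1   36.9]
36 [ 1.4 -0.6 -0.8] [ 449.8 -331.2   36. ]
35 [0.4 1.  3.1] [ 449.9 -331.1   35.2]
34 [-2.7  3.3 10.6] [ 450.  -331.1   35. ]
15.675
```

View pics/w_lay.png

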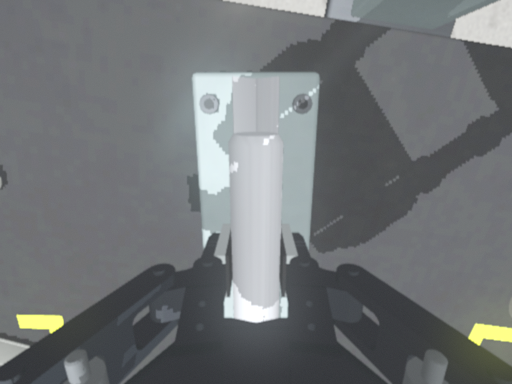

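Contact is at z≈35, where a seated bar should be. The rail centre (≈256) and the bar (≈256) coincide. Releasing, then backing off to check.

```bash
python3 - <<'E'
from h import *
g=np.deg2rad(8.06)
u=np.array([np.cos(g),np.sin(g)]);mid=np.array([491.4,-325.3]);h=mid-42*u
arm.line_to([*h,35],20); arm.grip(0.6,40); arm.hold(.3)
arm.line_to([*h,115],150)
k=mid-110*u
arm.movep([*k,150],down(g+np.pi/2)); arm.hold(.2)
c=shot("wrist","w_laid"); s=shot("scene","s_laid"); print(arm.get_time(),arm.get_tool_pos())
cv2.imwrite("pics/s_laid_z.png",cv2.resize(s["frame"][200:300,240:350],None,fx=5,fy=5,interpolation=cv2.INTER_CUBIC))
E
```

```text
18.0417 [ 382.89685729 -340.31387389  149.21715567]
```

View pics/w_laid.png

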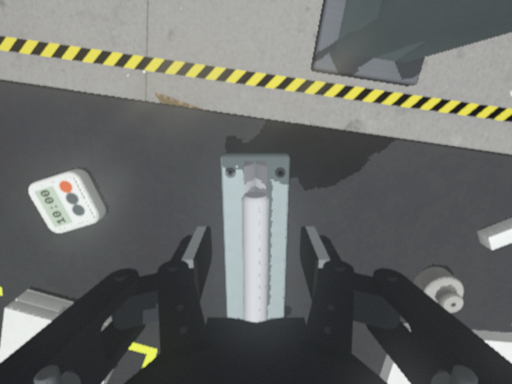

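View pics/s_laid_z.png

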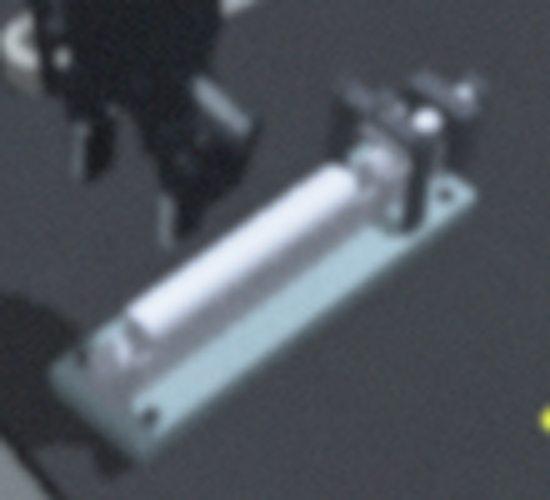

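The bar lies in the groove on the rail's axis (wrist: columns 244–269, rear end at row 196). The scene view shows its front end just short of the clip. Next I'll push on the rear end with closed fingertips above the rail, watching force. The arm gives about 10 N/mm, judging from the touch-down.

```bash
cat > push.py <<'E'
from h import *
g=np.deg2rad(8.06)
u=np.array([np.cos(g),np.sin(g)]);mid=np.array([491.4,-325.3]);Z=49
def P(s): return [*(mid+s*u),Z]
def F(n=4): return -np.mean([arm.get_wrist_force()[:2]@u for _ in range(n)])
def S(): return (arm.get_tool_pos()[:2]-mid)@u
E
python3 - <<'E'
from push import *
arm.grip(0.0,40)
p=P(-134)
arm.movep([p[0],p[1],110],down(g+np.pi/2)); arm.line_to(p,120); arm.hold(.3)
t=arm.get_time();f0=F(8);print("f0",f0,S(),arm.get_time()-t,t,arm.get_tool_pos())
np.save("f0.npy",f0)
s=-134
while s<-104:
    s+=2; arm.line_to(P(s),40); arm.hold(.05)
    f=F(); print(s,round(S(),1),round(f-f0,1))
    if f-f0>6: break
print(arm.get_time())
shot("wrist","w_push1"); sc=shot("scene","s_push1")
cv2.imwrite("pics/s_push1_z.png",cv2.resize(sc["frame"][200:300,240:350],None,fx=5,fy=5,interpolation=cv2.INTER_CUBIC))
E
```

```text
f0 -0.08346785543939639 -133.81192426590405 0.0 19.8417 [ 358.95380158 -344.37180232   49.58405503]
-132 -132.0 -0.1
-130 -130.0 -0.0
-128 -127.9 -0.7
-126 -125.9 -0.7
-124 -124.0 0.0
-122 -121.9 -0.5
-120 -119.9 0.3
-118 -117.9 -0.9
-116 -116.0 -0.4
-114 -113.9 1.1
-112 -111.9 0.2
-110 -109.8 0.0
-108 -107.8 0.5
-106 -105.8 -0.1
-104 -103.8 0.5
24.3417
```

View pics/s_push1_z.png

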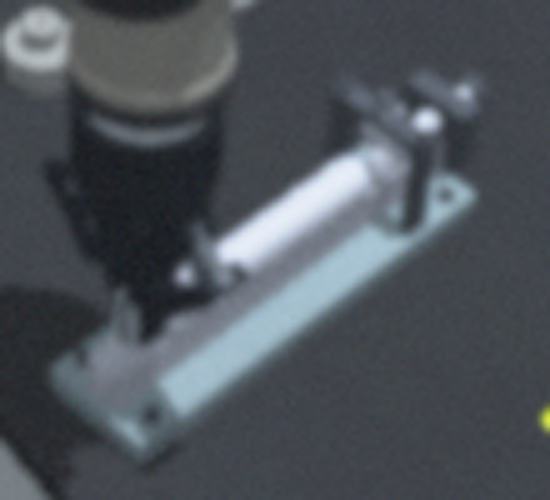

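View pics/w_push1.png

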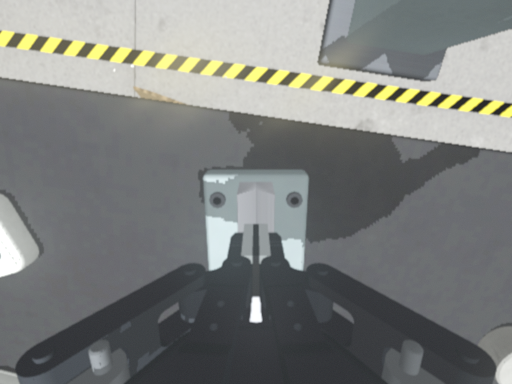

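```bash
python3 - <<'E'
from push import *
f0=float(np.load("f0.npy"))
s=-104
while s<-80:
    s+=2; arm.line_to(P(s),40); arm.hold(.03)
    f=F()-f0; print(s,round(S(),1),round(f,1),end=" | ")
    if f>12: break
print("\n",arm.get_time())
base=[];
while s<-42 and f<12:
    s+=.5; arm.line_to(P(s),10); arm.hold(.02)
    f=F()-f0; b=np.median(base[-12:]) if len(base)>3 else f
    print(s,round(S(),1),round(f,1),end=" | ")
    if len(base)>3 and f>b+4.5: break
    if arm.get_time()>48: break
    base.append(f)
print("\nbase",b,f,arm.get_time())
E
```

```text
-102 -101.9 0.2 | -100 -99.8 0.0 | -98 -97.8 0.3 | -96 -95.8 -0.6 | -94 -93.8 -0.6 | -92 -91.8 0.7 | -90 -89.8 -0.2 | -88 -87.8 0.3 | -86 -85.8 0.6 | -84 -83.9 1.2 | -82 -82.2 4.0 | -80 -79.9 2.9 | 
 27.8417
-79.5 -79.7 4.5 | -79.0 -79.1 4.7 | -78.5 -78.5 4.5 | -78.0 -78.0 5.3 | -77.5 -77.5 4.4 | -77.0 -76.9 4.5 | -76.5 -76.4 4.3 | -76.0 -75.9 4.3 | -75.5 -75.5 4.4 | -75.0 -74.9 4.3 | -74.5 -74.4 4.2 | -74.0 -73.9 4.2 | -73.5 -73.4 4.5 | -73.0 -73.0 4.5 | -72.5 -72.4 4.7 | -72.0 -72.0 3.8 | -71.5 -71.4 3.4 | -71.0 -70.9 3.3 | -70.5 -70.4 4.4 | -70.0 -70.0 4.4 | -69.5 -69.4 4.3 | -69.0 -68.9 4.9 | -68.5 -68.4 5.1 | -68.0 -67.9 4.3 | -67.5 -67.4 2.8 | -67.0 -66.9 5.0 | -66.5 -66.4 4.0 | -66.0 -65.9 4.5 | -65.5 -65.4 3.7 | -65.0 -64.9 4.1 | -64.5 -64.5 5.2 | -64.0 -64.0 5.4 | -63.5 -63.5 4.5 | -63.0 -63.0 5.3 | -62.5 -62.5 4.6 | -62.0 -62.0 4.4 | -61.5 -61.8 6.0 | -61.0 -61.8 7.9 | -60.5 -61.8 10.3 | 
base 4.576828986040669 10.268948759054963 38.2417
```

The clip drag was a steady 4.5 N from s=-80. The TCP then halted at s=-61.8 with the force climbing, so that is the stop. Going to about 14 N total, or roughly 10 N on the stop.

```bash
python3 - <<'E'
from push import *
f0=float(np.load("f0.npy")); s=-60.5
f=F()-f0;print(f,S())
while f<13.6 and s<-58.5:
    s+=.25; arm.line_to(P(s),8); arm.hold(.08); f=F()-f0; print(s,round(S(),2),round(f,1))
for _ in range(8):
    arm.hold(.15); print(round(F()-f0,1),end=" ")
print(arm.get_time(),S())
shot("wrist","w_press"); 
arm.line_to(P(s-4),15)
arm.line_to(P(-75),60); arm.hold(.05)
p=arm.get_tool_pos()
arm.line_to([*P(-85)[:2],120],150)
arm.movep([*P(-120)[:2],190],down(g+np.pi/2)); arm.hold(.2)
print(arm.get_time(),arm.get_wrist_force())
c=shot("wrist","w_end");sc=shot("scene","s_end");t=shot("top","t_end")
z=np.hstack([cv2.resize(sc["frame"][200:300,240:350],(440,400),interpolation=cv2.INTER_CUBIC),cv2.resize(t["frame"][150:250,290:340],(200,400),interpolation=cv2.INTER_CUBIC)])
cv2.imwrite("pics/end_z.png",z)
E
```

```text
10.268948759054963 -61.774356150107735
-60.25 -61.77 11.1
-60.0 -61.77 13.1
-59.75 -61.75 14.5
14.5 12.9 14.3 14.5 14.1 13.1 13.6 13.2 40.4417 -61.75911447482504
42.525 [ 0.39555848  0.71871116 -0.50652715]
```

View pics/w_end.png

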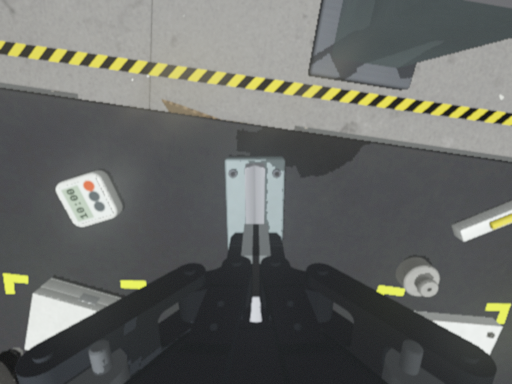

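View pics/end_z.png

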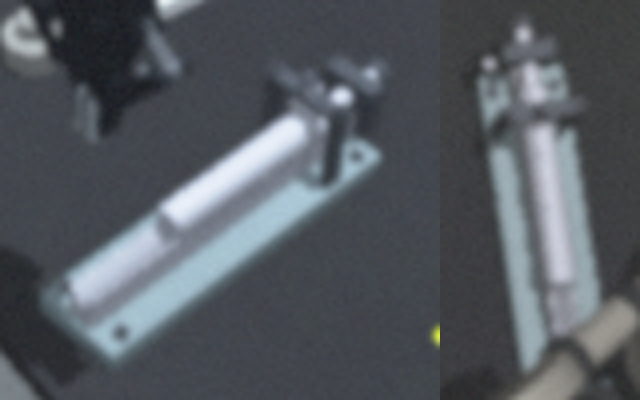

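```bash
python3 - <<'E'
from push import *
for n,u_,v_,z in [("t_end",320.5,220.75,57),("s_end",240+165/4,200+228/4,53)]:
    c=load(n); X=onplane(c,u_,v_,z); print(n,"rear s",(X[:2]-mid)@u,"lat",(X[:2]-mid)@np.array([-u[1],u[0]]))
# motion of rear between laid and end in scene (laid tip rear zoom (135,318)/5)
a=load("s_laid");X=onplane(a,240+138/5,200+316/5,53);print("laid rear",(X[:2]-mid)@u)
f=load("s_end")["frame"];cv2.imwrite("pics/stopz.png",cv2.resize(f[210:255,295:345],None,fx=12,fy=12,interpolation=cv2.INTER_CUBIC))
c=load("t_end");cv2.imwrite("pics/stopt.png",cv2.resize(c["frame"][150:185,295:335],None,fx=14,fy=14,interpolation=cv2.INTER_CUBIC))
for s in (85,100,110,120): print(s,[x for x in np.round((np.array(proj(load("s_end"),[*(mid+s*u),60]))-[295,210])*12)])
E
```

```text
t_end rear s -50.02353121567974 lat 1.5814739444767343
s_end rear s -54.324295850551884 lat -0.7559602350243132
laid rear -96.23562384869557
85 [np.float64(253.0), np.float64(240.0)]
100 [np.float64(295.0), np.float64(210.0)]
110 [np.float64(323.0), np.float64(190.0)]
120 [np.float64(351.0), np.float64(170.0)]
```

View pics/stopz.png

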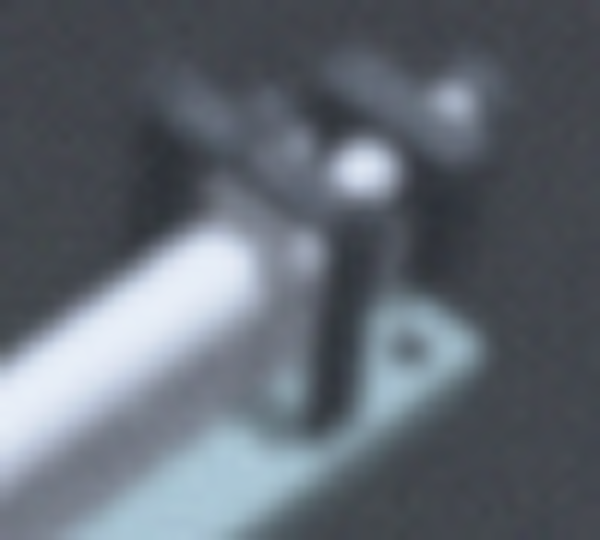

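View pics/stopt.png

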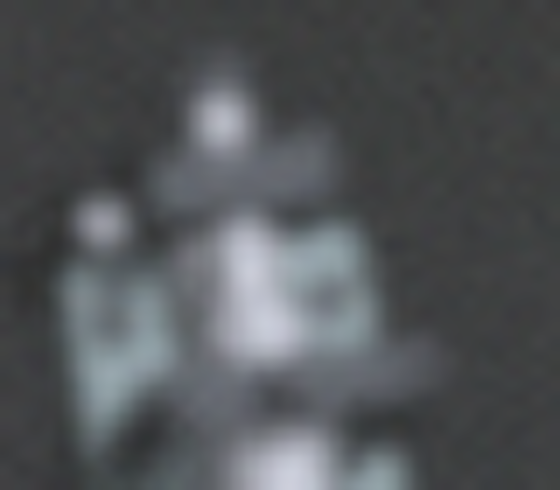

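The rear end at s≈-52 puts the front at about +108, inside the 99–125 range. The brass dot between the clip and the stop, visible at the start, is now covered. In both views the bar runs under the clip up to the screw. Handing in.

```bash
python3 - <<'E'
from h import *
arm.sign_off(); print(arm.get_time())
E
```

```text
the job is handed in; nothing more can be done
the job is handed in; nothing more can be done
```

I moved the longer bar from the rest to the V-groove and released it. Then I slid it under the clip with the closed fingertips on its rear end, pressed it on the stop and backed off. I handed in at about 42.5 s of the 61 s; no verdict is reported.

- **Laying:** the bar touched down at the height of a seated bar, on the rail's axis. Its front end was short of the clip.
- **Sliding:** the clip added a steady drag of about 4.5 N. The push then stopped dead while the force kept climbing, which I took to be the stop.
- **Pressing:** I held a 13–14.5 N push for about 1.2 s. After the clip drag that is roughly 9–10 N on the stop, and no more than 14.5 N even if the drag is ignored.
- **Last pictures:** the bar lies under the clip with its centre about 28 mm past groove_mid (0.016 m was the limit). The hand is clear, with no force reading beyond noise. The brass pin, visible at the start, is now hidden.
- **Bystanders:** the weight, level and timer looked undisturbed in the last view. The short bar looked undisturbed just after the lift; I did not measure any of them again.

**Weaker checks:**
- The two cameras put the bar's rear end 4 mm apart along the groove, and 2.3 mm apart sideways (+1.6 and -0.8 mm). Both figures are near their pixel limits.
- The clip was first felt about 8 mm later than my position estimate predicted.
- I never saw the pin's depth directly, so "fully home" rests on the hard halt and the force.

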